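Clear the button box, close it, and take off the outer lid

TASK

Pick up the gauge bar by its grip and use it, not the fingers, to sweep the four stray buttons along the sorting deck into the well of the button box, then put the bar back on the table. Take the nested pair of lids together by the inner lid's knob and lower them gently onto the well until the inner lid is fully seated, then let go of the knob, take the outer lid by its collar and lift it straight off alone, leaving the inner lid seated and undisturbed. Finish still holding the outer lid level and still, about 10 cm above where it sat, and leave the egg, the bowl and the bobbin case where they are.

Things in the scene. Friction and masses are not known exactly. Their poses are not given: they have to be found in the camera images.
- well (a point): Centre of the square 92 x 92 mm mouth of the button box's well, at rim and deck level, 45 mm above the table. Frosted box, fixed, 112 mm (x) by 250 mm (y). Well 40 mm deep, vertical walls, sides along the box's x and y; rim 10 mm wide on three sides, on the +y side the mouth borders the deck directly. z up, +y from well to deck.
- deck (a point): Centre of the flat sorting deck of the same box (same axes), level with the rim, 45 mm above the table. It runs from the mouth's edge (76 mm in -y) to the box's open far end (76 mm in +y). Rails 8 mm high along both sides, 80 mm apart (inner faces at x = +-40 mm), from 56 mm in -y to the open end; the deck's ends are open.
- button0_c (a point): Centre of a loose round brass coat button, 22 mm across and 5 mm thick, lying flat on the deck at the start, at least 35 mm from the deck's open end to the button's edge.
- button1_c (a point): Centre of a loose round brass coat button, 22 mm across and 5 mm thick, lying flat on the deck at the start, at least 35 mm from the deck's open end to the button's edge.
- button2_c (a point): Centre of a loose round brass coat button, 22 mm across and 5 mm thick, lying flat on the deck at the start, at least 35 mm from the deck's open end to the button's edge.
- button3_c (a point): Centre of a loose round brass coat button, 22 mm across and 5 mm thick, lying flat on the deck at the start, at least 35 mm from the deck's open end to the button's edge.
- scraper_grip (a point): Grip point of the loose gauge bar, 36 mm above its underside. Chrome bar 72 mm long (x), 20 mm thick (y), 12 mm high, carrying an upright maple grip 56 mm long (x), 16 mm thick (y), from 12 to 58 mm above the underside. Stands upright on the table at the start, z up; its length fits between the deck's rails. 150 g.
- knob (a point): Grip point on the inner lid's knob: upright aluminium square post 16 x 16 mm in the lid's middle, faces along the lid's x and y, z up, post's top 11 mm above this point. Gripping it lifts both lids (about 400 g). At the start the lid stands on the table. Seated in the well, this point is 63 mm above well.
- inner: The loose frosted inner lid; origin at the centre of its underside, 71 mm straight below knob. From there up: square plug 84 x 84 x 8 mm that fits into the well's mouth (any side to any side), square plate 108 x 108 x 10 mm that comes to lie flat on the rim, then the knob's post.
- collar (a point): Grip point on the outer lid's collar: square tube 40 x 40 mm outside, 30 x 30 mm bore, 26 mm high, faces along the lid's x and y, z up; the point is on its axis, 22 mm above the cap's top face, 4 mm below the collar's top. The knob's post sticks up through it: nested, it ends 33 mm above the collar's top, and this point is 26 mm below knob.
- outer: The loose maple outer lid, 180 g: square cap 119 x 119 mm, top 5 mm thick, skirt 8 mm deep round the inner lid's edge with 2.5 mm play; collar in the middle. It just lies on the inner lid, and lifted by the collar comes off alone. Origin at the centre of the skirt's lower edge, 35 mm straight below collar.
- egg: Bystander: maple darning egg, 58 mm across and 66 mm high, standing on its flat foot; origin at the centre of its underside.
- bowl: Bystander: small glass bead bowl, 100 mm across and 42 mm high; origin at the centre of its underside.
- bobbins: Bystander: black plastic bobbin case, 75 x 130 x 34 mm; origin at the centre of its underside.

How it is judged:
On the way, in this order (a step that is already met when the one before it is completed fails the run):
1. all four buttons swept into the well (horizontal distance between each of button0_c, button1_c, button2_c, button3_c and well below 0.06 m and z of each of button0_c, button1_c, button2_c, button3_c in the frame of well below -0.01 m), for 0.2 s.
2. the gauge bar put back on the table and released (height (world z) of scraper_grip below 0.046 m and horizontal distance between scraper_grip and well above 0.09 m and contact force between the fingers and scraper below 0.1 N), for 0.2 s.
3. both lids lifted together (z of collar in the frame of knob between -0.031 and -0.02 m and height (world z) of knob above 0.09 m and contact force between the fingers and inner above 0.5 N), for 0.2 s.
4. the nested pair seated on the well and the knob released (z of knob in the frame of well between 0.059 and 0.066 m and horizontal distance between knob and well below 0.01 m and angle between knob's own z axis and vertical below 0.04 rad and z of collar in the frame of knob between -0.031 and -0.02 m and contact force between the fingers and inner below 0.1 N), for 0.2 s.
At the end, for the whole second after the job is handed in: Gripper holds the outer lid still, level within 0.2 rad, at least 75 mm above where it sat, touching nothing else; inner lid seated flat on the well (4 mm height, 10 mm sideways, 0.04 rad); all buttons in the well; gauge bar released on the table clear of the well (all of step 1 and all of step 2 and z of knob in the frame of well between 0.059 and 0.066 m and horizontal distance between knob and well below 0.01 m and angle between knob's own z axis and vertical below 0.04 rad and z of collar in the frame of well above 0.112 m and angle between collar's own z axis and vertical below 0.2 rad and linear speed of outer below 0.03 m/s and contact force between the fingers and outer above 0.5 N and contact force between outer and inner below 0.05 N and contact force between outer and box below 0.05 N and contact force between the fingers and inner below 0.1 N); the arm keeps its last pose, push and grip.
It fails at once if the fingers touch a button (contact force between the fingers and button0 above 0.3 N or contact force between the fingers and button1 above 0.3 N or contact force between the fingers and button2 above 0.3 N or contact force between the fingers and button3 above 0.3 N).
It fails at once if the outer lid comes off while the inner lid is not seated (lids separated early, or inner lid pulled out with the outer) (z of collar in the frame of knob above -0.01 m and not (z of knob in the frame of well between 0.059 and 0.066 m and horizontal distance between knob and well below 0.01 m and angle between knob's own z axis and vertical below 0.04 rad)).
It fails at once if a lid is dropped or rammed onto the box (contact force between inner and box above 40 N).
It fails at once if a bystander is pushed more than 20 mm (distance of any of egg, bowl, bobbins from where it was at the start of the episode above 0.02 m).
It also fails if it takes over 72 s, if anything falls off the work surface, if the arm or the gripper's body presses on something with over 40 N, if the wrist force passes 120 N, or if a joint passes its speed limit or range.

ROBOT

A 6-joint arm with a two-finger parallel gripper is mounted at the origin on the work surface. World frame = base frame: x ahead of the robot, y to its left, z up, the work surface at z = 0. Lengths are in m, angles in rad, forces in N, time in s.
With the tool pointing down it reaches from about 0.3 to 0.875 m from the base axis. Payload 6.4 kg.
Tool frame: the origin (TCP) lies midway between the tips of the shut fingers; the grasp point (between the pads) lies 19 mm behind it; z points along the fingers, x is the direction in which the jaws open and shut, and the axes are right-handed (so a half turn about z gives the same grasp; the last joint's range is limited). The gripper opens to 88 mm and grips with 3 to 60 N. Pads are 18 mm wide; open, the fingers measure 123 mm over their backs; the gripper's body (75 mm by 187 mm) begins 45 mm behind the grasp point.
Start: joints at [-1.453, 0.181, 1.607, -0, 1.354, -0.206], TCP at [0.183, -0.545, 0.239] pointing down, gripper open.
Joint ranges: [-2.99, 2.99], [-0.89, 2.07], [0.3, 2.58], [-1.14, 4.28], [0, 2.63], [-3.12, 3.12]. Speed limits (rad/s): [2.57, 2.57, 3.01, 3.14, 3.14, 3.14].

INTERFACE

Orientations are given as a rotation vector (axis times angle).
In Python, from workcell import observe, camera, camera_params, finish_job gives the robot as it stands. The module is installed in compiled form; this text tells all that it offers.
- The arm moves only by the tool drive_tool, never from a script. Its argument "commands" is a list of rows, each an object of numbers: "tx", "ty", "tz": the shift along the world's x, y, z in mm; "roll": the turn about the world's z in degrees; "grip": the finger opening in mm, from 0 to 88.1. In form: [{"tx": .., "ty": .., "tz": .., "roll": .., "grip": ..}, ...]. A call has 1 to 8 rows; each row is the pose to reach, as a shift and turn from the pose measured when the call began; what a row does not reach only later rows make up. A row lasts 1/10 s, in which the tool goes at most 50 mm and 8.59 degrees, less where a joint would pass 70% of its speed; a pose out of reach is approached as far as the arm can. A call with a gripper value outside its range is refused whole. The fingers move at their own pace and stop on an object; "squeeze" is the grip in N (left out, the last holds). Time passes only in rows, so rows that repeat a pose let the fingers close. It gives the time, the measured TCP pose, the force and the opening at its end, in the units of the state.
- observe(): the state, without advancing time (a new reading comes with each control period).
- camera(name): name is "scene" or "top"; returns (picture, depth): 400x640x3 uint8, blue, green, red; 400x640 float32, m along the optical axis (not along the pixel's ray), 0 where there is no reading.
- camera_params(name): a dict with "fx", "fy", "cx", "cy" (pixels), "k1" (the pictures are not rectified: a ray, as slopes to the right and down, at radius r is drawn at 1 + k1 r^2 times it, then the intrinsics apply), "R" (3x3) and "t" (3): a world point X has camera coordinates R X + t. Camera axes: x right, y down, z forward; pixel columns grow to the right and rows downward; lengths in m; the calibration is good to about 2 mm. A picture is of the moment at which its call begins. camera_params takes no time and is no camera call.
- finish_job(): hands the job in, once; it reports no verdict.
The state is a dict: "clock": time; "joint_pos": joint angles; "qd": joint speeds; "joint_torque": joint torques, N m; "tcp_pos": TCP position; "tcp_rot": TCP orientation; "wrist_force": force on the tool from outside, world axes, zero at the start; "torque": the same for the moment, N m; "grip_width": finger opening in m.
Only numpy, scipy, OpenCV 4.12 (cv2) and the standard library are available. Lean on these libraries where they do the work, as an engineer would, in place of code of your own. Each camera call takes 0.05 s, during which the arm holds its last target. There are 200 camera calls.

## Working session

There is one attempt and no reset: what is moved stays moved. The work goes in short steps, Python scripts to look and compute and a tool call to move; the robot and the scene stay as the last step left them, time stands still between calls to the robot, and variables do not carry over. Pictures are saved under pics/ and viewed, about 8 in all and at most 12, crops included, and the job is handed in when it is done.

Besides the shell and the picture viewer there is one more tool, called by a JSON object that holds its "op" and its "data", one argument or row to a line. drive_tool: Moves the arm, as the interface text tells. Its arguments: {"type":"object","properties":{"commands":{"type":"array","items":{"type":"object","properties":{"tx":{"type":"number"},"ty":{"type":"number"},"tz":{"type":"number"},"roll":{"type":"number"},"grip":{"type":"number"}}}},"squeeze":{"type":"number"}},"required":["commands"]}

```bash
mkdir -p pics && cat > h.py <<'E'
import numpy as np, cv2
from workcell import observe, camera, camera_params, finish_job
def cloud(name):
    im,d=camera(name); p=camera_params(name)
    K=np.array([[p['fx'],0,p['cx']],[0,p['fy'],p['cy']],[0,0,1]])
    u,v=np.meshgrid(np.arange(640.),np.arange(400.))
    pts=np.stack([u,v],-1).reshape(-1,1,2)
    n=cv2.undistortPoints(pts,K,np.array([p['k1'],0,0,0,0])).reshape(400,640,2)
    X=np.dstack([n*d[...,None],d])
    W=(X-np.array(p['t']))@np.array(p['R'])
    W[d==0]=np.nan
    return im,W
E
python3 - <<'E'
from h import *
print(observe())
for n in ['top','scene']:
    im,W=cloud(n); cv2.imwrite(f'pics/{n}0.png',im); np.save(f'{n}0.npy',W)
    p=camera_params(n); print(n,-np.array(p['R']).T@p['t'],p['fx'],p['R'])
E
```

```text
{'clock': 0.0, 'joint_pos': array([-1.45324562e+00,  1.81541467e-01,  1.60799315e+00, -3.28990271e-05,
        1.35378084e+00, -2.06321429e-01]), 'qd': array([-1.13261340e-05, -8.71128149e-04, -5.27211917e-04, -3.01400856e-04,
        1.29365768e-04, -1.20961408e-03]), 'joint_torque': array([-6.26912060e-04, -4.33863759e+01, -3.41852117e+01,  7.00910948e-02,
        3.85574985e-02, -1.48996337e-04]), 'tcp_pos': array([ 0.18291974, -0.54457107,  0.23781707]), 'tcp_rot': array([-2.54953139e+00,  1.83347814e+00,  1.86325321e-03]), 'wrist_force': array([ 0.21483891,  0.08348785, -0.26920999]), 'torque': array([ 0.03335243, -0.02271275, -0.03676161]), 'grip_width': 0.0881375440110211}
top [0.42942517 0.01115172 0.94136779] 399.59677118931506 [[ 0.01106287 -0.99993037  0.00410741]
 [-0.98039692 -0.01165469 -0.19668771]
 [ 0.19672189 -0.00185097 -0.98045758]]
scene [ 1.14340219 -0.78873105  0.81418201] 497.69730987870406 [[ 0.83878244  0.54443384  0.00598405]
 [ 0.3372292  -0.51086097 -0.79075757]
 [-0.42745816  0.66529156 -0.6121002 ]]
```

View pics/top0.png

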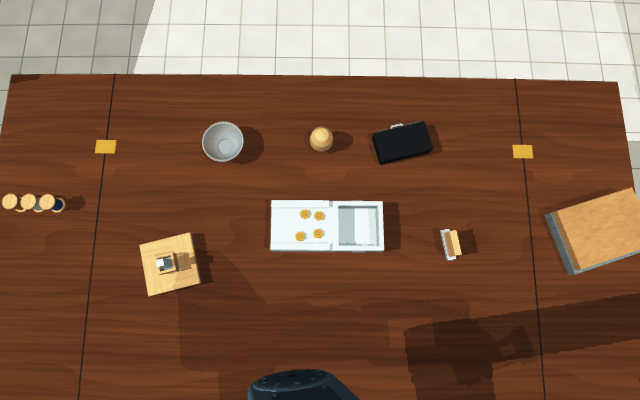

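View pics/scene0.png

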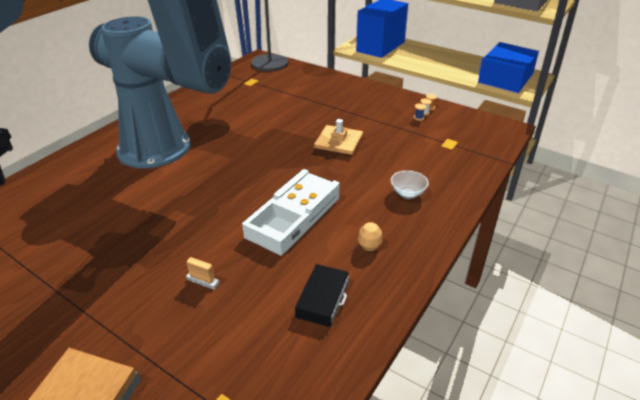

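Top picture: box at about (327,226), with the well on the right (358,226) and buttons at (305,214), (319,216), (301,236), (318,233). The gauge bar is at (452,243), the lids at (170,264), the bowl at (223,142), the egg at (321,139) and the bobbin case at (402,142). The scene view agrees.

```bash
cat > m.py <<'E'
from h import *
def rect(P):
    (c,s,a)=cv2.minAreaRect((P[:,:2]*1000).astype(np.float32)); return np.round(c,1),np.round(s,1),round(a,1),len(P)
def pick(W,box,z0,z1,extra=None):
    u0,v0,u1,v1=box; S=W[v0:v1,u0:u1]; m=(S[...,2]>z0)&(S[...,2]<z1)
    if extra is not None: m&=extra[v0:v1,u0:u1]
    return S[m]
E
python3 - <<'E'
from m import *
W=np.load('top0.npy'); im=cv2.imread('pics/top0.png'); hsv=cv2.cvtColor(im,cv2.COLOR_BGR2HSV)
B=(255,185,400,265)
S=W[185:265,255:400]; print('box z med',np.nanmedian(S[...,2]))
print('box',rect(pick(W,B,.03,.07)))
print('deck+rim',rect(pick(W,B,.040,.049)))
br=(hsv[...,1]>90)&(hsv[...,0]<35)&(W[...,2]>.04)
n,l,st,c=cv2.connectedComponentsWithStats(br[185:265,255:400].astype(np.uint8))
for i in range(1,n):
    if st[i,4]>15:
        P=S[l==i]; print('btn',np.round(np.nanmean(P,0)*1000,1),st[i])
# well floor
print('floor',rect(pick(W,(330,200,385,255),-.005,.03)))
G=(430,220,480,265); P=pick(W,G,.006,.09); print('bar z',np.percentile(P[:,2],[5,50,95]));
print('grip',rect(pick(W,G,.045,.07)),'all',rect(P), 'low', rect(pick(W,G,.006,.02)))
L=(130,225,210,300); P=pick(W,L,.006,.15); print('lids z',np.percentile(P[:,2],[5,50,95,99.5]))
print('cap',rect(pick(W,L,.012,.035)));print('collar',rect(pick(W,L,.04,.058)));print('post',rect(pick(W,L,.072,.1)), np.median(pick(W,L,.072,.1),0))
for nm,b in dict(bowl=(190,110,260,175),egg=(300,115,345,165),bob=(360,115,445,170)).items(): print(nm,rect(pick(W,b,.01,.1)))
W=np.load('scene0.npy')
print('scene box',rect(pick(W,(235,165,350,260),.040,.049)));print('grip',rect(pick(W,(175,250,225,295),.045,.07)));print('cap',rect(pick(W,(305,110,370,160),.015,.035)));print('post',rect(pick(W,(305,110,370,160),.072,.1)))
E
```

```text
box z med 0.002542644920147133
box (array([553.2, -28.6]), array([118.5, 254.8]), 0.6, 4040)
deck+rim (array([552.5, -28.7]), array([110.5, 254.4]), 0.9, 2862)
btn [576.5  22.9  49.5] [45 25  9  9 64]
btn [572.7  -9.8  49.3] [60 27  9  8 63]
btn [532.7  -8.   49.8] [59 44  9  9 67]
btn [525.5  32.2  49.6] [41 47  9  9 67]
floor (array([ 555.1, -102.5]), array([130.2, 133. ]), 0.4, 1912)
bar z [0.00925596 0.0453616  0.05952634]
grip (array([ 515.2, -313.5]), array([56.2, 17.2]), 9.3, 226) all (array([ 519. , -312.7]), array([80.5, 29.8]), 18.0, 449) low (array([ 519. , -312.7]), array([80.5, 29.8]), 18.0, 126)
lids z [0.0193411  0.0229446  0.04948179 0.08258606]
cap (array([462.1, 330.9]), array([120.4, 120.7]), 15.4, 2475)
collar (array([462.3, 329.6]), array([40.7, 42.6]), 14.6, 203)
post (array([462.5, 329.1]), array([16. , 15.8]), 16.4, 70) [0.46266505 0.328086   0.08118077]
bowl (array([749.9, 220.2]), array([97.8, 96.2]), 72.9, 964)
egg (array([761.1, -14.7]), array([53.5, 53.1]), 38.7, 460)
bob (array([ 763.8, -209.8]), array([ 87.4, 129.1]), 14.6, 1758)
scene box (array([554.9, -30.1]), array([116.7, 258.8]), 0.3, 1735)
grip (array([ 517.3, -315.3]), array([58.8, 18.2]), 10.0, 241)
cap (array([466.7, 328.9]), array([121.3, 128.6]), 16.7, 743)
post (array([468.2, 328. ]), array([14.9, 17.3]), 10.2, 31)
```

```bash
python3 - <<'E'
import cv2
im=cv2.imread('pics/top0.png')
a=cv2.resize(im[190:262,258:398],None,fx=5.5,fy=5.5,interpolation=cv2.INTER_CUBIC)
cv2.imwrite('pics/box.png',a)
E
```

```text
(no output)
```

View pics/box.png

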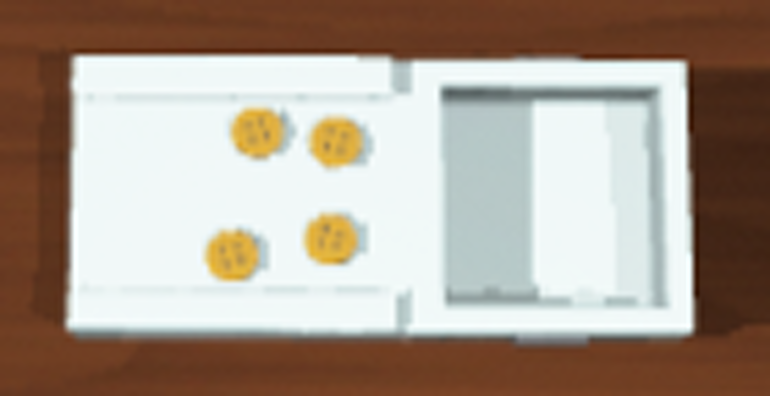

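The crop confirms the layout: mouth edge at crop column ~440, four flat buttons, and rails ending at ~395. Moving above the bar now.

{"op": "drive_tool", "data": {
  "commands": [
    {"tx": 45, "ty": 30, "tz": -10, "roll": -2, "grip": 60},
    {"tx": 85, "ty": 60, "tz": -20, "roll": -4},
    {"tx": 125, "ty": 88, "tz": -40, "roll": -6},
    {"tx": 165, "ty": 116, "tz": -60, "roll": -9},
    {"tx": 205, "ty": 144, "tz": -80, "roll": -9},
    {"tx": 245, "ty": 172, "tz": -100, "roll": -9},
    {"tx": 290, "ty": 202, "tz": -120, "roll": -9},
    {"tx": 333, "ty": 231, "tz": -140, "roll": -9}
  ],
  "squeeze": 20
}}

```text
validation failed for argument at $.co...
```

```bash
python3 - <<'E'
from m import *
W=np.load('top0.npy'); im=cv2.imread('pics/top0.png'); p=camera_params('top')
# box edges on z=45 plane from white mask
hsv=cv2.cvtColor(im,cv2.COLOR_BGR2HSV)
S=W
m=(S[...,2]>.040)&(S[...,2]<.060); m[:190]=0;m[262:]=0;m[:,:258]=0;m[:,398:]=0
def fit(pts): 
    pts=np.array(pts); a=np.polyfit(pts[:,0],pts[:,1],1); return a
# -y end edge, +y end edge, mouth edges by scanning rows
lo=[];hi=[];m1=[];m2=[]
for v in range(205,246):
    u=np.where(m[v])[0]
    if len(u)<20: continue
    hi.append(S[v,u[0],:2]);lo.append(S[v,u[-1],:2])
    w=[x for x in range(330,u[-1]) if not m[v,x] and S[v,x,2]<.035]
    if len(w)>20: m1.append(S[v,w[0]-1,:2]); m2.append(S[v,w[-1]+1,:2])
for n,q in dict(hi=hi,lo=lo,mouth_hi=m1,mouth_lo=m2).items(): q=np.array(q)*1000; print(n,len(q),np.round(np.median(q,0),1),np.round(np.percentile(q[:,1],[10,90]),1))
# x edges
for c0,c1 in ((275,325),(345,375)):
    a=[];b=[];c=[];d=[]
    for u in range(c0,c1):
        v=np.where(m[:,u])[0]; a.append(S[v[0],u,:2]);b.append(S[v[-1],u,:2])
        w=[y for y in range(v[0],v[-1]) if S[y,u,2]<.035]
        if w: c.append(S[w[0]-1,u,:2]); d.append(S[w[-1]+1,u,:2])
    for n,q in (('xhi',a),('xlo',b),('mxhi',c),('mxlo',d)):
        if q: q=np.array(q)*1000; print(c0,n,np.round(np.median(q,0),1))
E
```

```text
hi 41 [550.5  97.6] [96.6 98.4]
lo 41 [ 553.3 -154.5] [-155.8 -153.9]
mouth_hi 40 [551.  -51.5] [-53.8 -51.3]
mouth_lo 40 [ 553.1 -145.8] [-146.4 -145.3]
275 xhi [607.2  34.1]
275 xlo [496.6  32.3]
345 xhi [ 608.2 -103.2]
345 xlo [ 498.6 -101.7]
345 mxhi [ 599.6 -103.5]
345 mxlo [ 505.4 -102. ]
```

{"op": "drive_tool", "data": {
  "commands": [
    {"tx": 45, "ty": 30, "tz": -10, "roll": -2, "grip": 60},
    {"tx": 85, "ty": 60, "tz": -20, "roll": -4, "grip": 60},
    {"tx": 125, "ty": 88, "tz": -40, "roll": -6, "grip": 60},
    {"tx": 165, "ty": 116, "tz": -60, "roll": -9, "grip": 60},
    {"tx": 205, "ty": 144, "tz": -80, "roll": -9, "grip": 60},
    {"tx": 245, "ty": 172, "tz": -100, "roll": -9, "grip": 60},
    {"tx": 290, "ty": 202, "tz": -120, "roll": -9, "grip": 60},
    {"tx": 333, "ty": 231, "tz": -140, "roll": -9, "grip": 60}
  ],
  "squeeze": 20
}}

```text
clock: 0.9
tcp_pos: [0.4934, -0.328, 0.1078]
tcp_rot: [-2.398, 2.028, 0.002]
wrist_force: [1.4, -0.5, 0.5]
grip_width: 0.0598
```

{"op": "drive_tool", "data": {
  "commands": [
    {"tx": 23, "ty": 14, "tz": -10, "roll": 0, "grip": 60},
    {"tx": 23, "ty": 14, "tz": -25, "roll": 0, "grip": 60},
    {"tx": 23, "ty": 14, "tz": -55, "roll": 0, "grip": 60},
    {"tx": 23, "ty": 14, "tz": -85, "roll": 0, "grip": 60},
    {"tx": 23, "ty": 14, "tz": -87, "roll": 0, "grip": 60},
    {"tx": 23, "ty": 14, "tz": -87, "roll": 0, "grip": 8},
    {"tx": 23, "ty": 14, "tz": -87, "roll": 0, "grip": 8},
    {"tx": 23, "ty": 14, "tz": -87, "roll": 0, "grip": 8}
  ]
}}

```text
clock: 1.7
tcp_pos: [0.5173, -0.3153, 0.0227]
tcp_rot: [-2.397, 2.029, -0.003]
wrist_force: [0.6, -0.0, 0.2]
grip_width: 0.0383
```

{"op": "drive_tool", "data": {
  "commands": [
    {"tx": 0, "ty": 0, "tz": 0, "roll": 0, "grip": 8},
    {"tx": 0, "ty": 0, "tz": 0, "roll": 0, "grip": 8},
    {"tx": 0, "ty": 0, "tz": 0, "roll": 0, "grip": 8}
  ]
}}

```text
clock: 2.0
tcp_pos: [0.5177, -0.3157, 0.0236]
tcp_rot: [-2.398, 2.029, -0.005]
wrist_force: [-0.8, -0.1, 1.3]
grip_width: 0.0157
```

```bash
python3 - <<'E'
from m import *
print(observe())
im,W=cloud('scene'); cv2.imwrite('pics/g.png',cv2.resize(im[215:315,140:260],None,fx=4,fy=4))
E
```

```text
{'clock': 2.0, 'joint_pos': array([-7.43717538e-01,  5.15504285e-01,  1.65144790e+00,  1.20449787e-03,
        9.71510809e-01,  6.60010901e-01]), 'qd': array([ 0.00165875,  0.00310776, -0.00143008, -0.00383705, -0.00108465,
        0.00011888]), 'joint_torque': array([ 5.85075114e-01, -4.96884978e+01, -2.51986492e+01,  2.69054566e-01,
        8.21324601e-02,  3.24253505e-02]), 'tcp_pos': array([ 0.51766622, -0.31573187,  0.02355575]), 'tcp_rot': array([-2.39769541,  2.02859789, -0.00497582]), 'wrist_force': array([-0.82611897, -0.06522501,  1.27321837]), 'torque': array([0.03002299, 0.08549379, 0.03614711]), 'grip_width': 0.015696623385002963}
```

View pics/g.png

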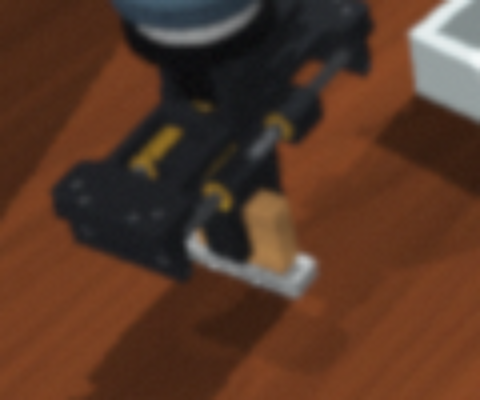

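The bar is held with a 15.7 mm opening. Next: lift it, carry it over to the deck's open end, and align it with the rails.

{"op": "drive_tool", "data": {
  "commands": [
    {"tx": 0, "ty": 0, "tz": 40, "roll": 0, "grip": 8},
    {"tx": 3, "ty": 10, "tz": 85, "roll": -1, "grip": 8},
    {"tx": 8, "ty": 50, "tz": 110, "roll": -3, "grip": 8},
    {"tx": 14, "ty": 98, "tz": 110, "roll": -5, "grip": 8},
    {"tx": 18, "ty": 147, "tz": 110, "roll": -7, "grip": 8},
    {"tx": 24, "ty": 196, "tz": 110, "roll": -9, "grip": 8},
    {"tx": 28, "ty": 245, "tz": 110, "roll": -9, "grip": 8},
    {"tx": 35, "ty": 294, "tz": 110, "roll": -9, "grip": 8}
  ],
  "squeeze": 40
}}

```text
clock: 2.85
tcp_pos: [0.552, -0.0196, 0.1333]
tcp_rot: [-2.231, 2.211, -0.004]
wrist_force: [1.3, 0.1, -2.6]
grip_width: 0.0153
```

{"op": "drive_tool", "data": {
  "commands": [
    {"tx": 1, "ty": 48, "tz": 0, "roll": 0, "grip": 8},
    {"tx": 1, "ty": 97, "tz": 0, "roll": 0, "grip": 8},
    {"tx": 1, "ty": 98, "tz": -20, "roll": 0, "grip": 8},
    {"tx": 1, "ty": 98, "tz": -40, "roll": 0, "grip": 8},
    {"tx": 1, "ty": 98, "tz": -40, "roll": 0, "grip": 8},
    {"tx": 1, "ty": 98, "tz": -40, "roll": 0, "grip": 8}
  ]
}}

```text
clock: 3.45
tcp_pos: [0.5525, 0.0784, 0.0931]
tcp_rot: [2.231, -2.211, 0.002]
wrist_force: [0.4, -0.7, -1.0]
grip_width: 0.0157
```

```bash
python3 - <<'E'
from m import *
print(observe()['tcp_pos'])
im,W=cloud('top'); np.save('top1.npy',W); im2,W2=cloud('scene'); np.save('scene1.npy',W2)
a=cv2.resize(im[180:270,240:340],(600,540)); b=cv2.resize(im2[140:260,240:360],(540,540))
cv2.imwrite('pics/d.png',cv2.resize(np.hstack([a,b]),(798,378)))
E
```

```text
[0.55248653 0.07839234 0.0930504 ]
```

View pics/d.png

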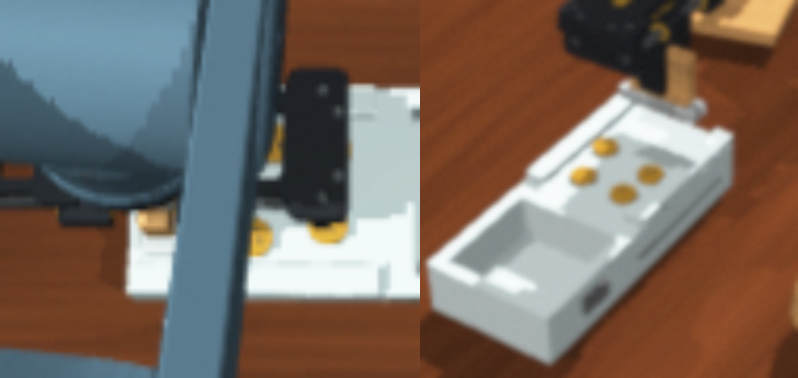

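```bash
python3 - <<'E'
from m import *
W=np.load('scene1.npy').reshape(-1,3)*1000; W0=np.load('scene0.npy').reshape(-1,3)*1000
def sel(W,x,y,z): return W[(W[:,0]>x[0])&(W[:,0]<x[1])&(W[:,1]>y[0])&(W[:,1]<y[1])&(W[:,2]>z[0])&(W[:,2]<z[1])]
P=sel(W,(480,620),(50,110),(66,84))
print(len(P),P.min(0),P.max(0)); print(rect(P/1000))
G=sel(W,(500,620),(50,110),(90,118)); print('grip',len(G),G.min(0),G.max(0)); 
for lab,y in (('b20-90',(20,90)),('b-150..-60',(-150,-60))):
    for zz in ((41,49),(50,57)):
        R=sel(W0,(470,640),y,zz); print(lab,zz,len(R),np.percentile(R[:,0],[0,1,99,100]).round(1))
R=sel(W0,(470,640),(0,90),(50,57)); h,e=np.histogram(R[:,0],bins=np.arange(490,620,4)); print(list(zip(e.astype(int),h)))
T=np.load('top0.npy').reshape(-1,3)*1000
R=sel(T,(470,640),(0,90),(50.5,57)); h,e=np.histogram(R[:,0],bins=np.arange(490,620,4)); print(list(zip(e.astype(int),h)))
E
```

```text
139 [517.02065621  65.10622089  67.33555907] [590.34082932  89.10456438  83.83509424]
(array([554. ,  74.9]), array([73.3, 22.3]), 5.1, 139)
grip 145 [528.5193799   53.44128199  90.1078138 ] [582.98170634  87.69898785 117.9050856 ]
b20-90 (41, 49) 483 [511.4 512.7 610.9 611.3]
b20-90 (50, 57) 235 [497.3 498.6 610.9 611.8]
b-150..-60 (41, 49) 313 [497.2 498.1 612.6 613.7]Traceback (most recent call last):
  File "<stdin>", line 9, in <module>
    return _quantile_unchecked(
        a, q, axis, out, overwrite_input, method, keepdims, weights)
    return _ureduce(a,
                    func=_quantile_ureduce_func,
    ...<5 lines>...
                    overwrite_input=overwrite_input,
                    method=method)
    r = func(a, **kwargs)
    result = _quantile(arr,
                       quantiles=q,
    ...<2 lines>...
                       out=out,
                       weights=wgt)
    slices_having_nans = np.isnan(arr[-1, ...])
                                  ~~~^^^^^^^^^
IndexError: index -1 is out of bounds for axis 0 with size 0
```

{"op": "drive_tool", "data": {
  "commands": [
    {"tx": 0.5, "ty": 0, "tz": -12, "roll": 0, "grip": 8},
    {"tx": 0.5, "ty": 0, "tz": -20, "roll": 0, "grip": 8},
    {"tx": 0.5, "ty": 0, "tz": -23, "roll": 0, "grip": 8},
    {"tx": 0.5, "ty": 0, "tz": -23, "roll": 0, "grip": 8},
    {"tx": 0.5, "ty": -5, "tz": -23, "roll": 0, "grip": 8},
    {"tx": 0.5, "ty": -12, "tz": -23, "roll": 0, "grip": 8}
  ]
}}

```text
clock: 4.15
tcp_pos: [0.5544, 0.0657, 0.0715]
tcp_rot: [-2.23, 2.21, -0.006]
wrist_force: [0.1, 0.3, -1.6]
grip_width: 0.016
```

{"op": "drive_tool", "data": {
  "commands": [
    {"tx": -0.5, "ty": -8, "tz": -2, "roll": 0, "grip": 8},
    {"tx": -0.5, "ty": -18, "tz": -2, "roll": 0, "grip": 8},
    {"tx": -0.5, "ty": -28, "tz": -2, "roll": 0, "grip": 8},
    {"tx": -0.5, "ty": -38, "tz": -2, "roll": 0, "grip": 8},
    {"tx": 0, "ty": -48, "tz": -2, "roll": 0, "grip": 8},
    {"tx": 0, "ty": -58, "tz": -2, "roll": 0, "grip": 8},
    {"tx": 0, "ty": -68, "tz": -2, "roll": 0, "grip": 8},
    {"tx": 0, "ty": -78, "tz": -2, "roll": 0, "grip": 8}
  ]
}}

```text
clock: 4.95
tcp_pos: [0.5544, -0.0131, 0.0696]
tcp_rot: [-2.23, 2.21, -0.006]
wrist_force: [0.3, 1.1, -1.8]
grip_width: 0.0156
```

{"op": "drive_tool", "data": {
  "commands": [
    {"tx": 0, "ty": -9, "tz": 0, "roll": 0, "grip": 8},
    {"tx": 0, "ty": -17, "tz": 0, "roll": 0, "grip": 8},
    {"tx": 0, "ty": -25, "tz": 0, "roll": 0, "grip": 8},
    {"tx": 0, "ty": -33, "tz": 0, "roll": 0, "grip": 8},
    {"tx": 0, "ty": -41, "tz": 0, "roll": 0, "grip": 8},
    {"tx": 0, "ty": -49, "tz": 0, "roll": 0, "grip": 8},
    {"tx": 0, "ty": -55, "tz": 0, "roll": 0, "grip": 8},
    {"tx": 0, "ty": -55, "tz": 0, "roll": 0, "grip": 8}
  ]
}}

```text
clock: 5.75
tcp_pos: [0.5545, -0.069, 0.0696]
tcp_rot: [-2.229, 2.211, -0.007]
wrist_force: [0.5, 0.1, -1.6]
grip_width: 0.0156
```

```bash
python3 - <<'E'
from m import *
s=observe(); print(s['tcp_pos'],s['wrist_force'])
im,W=cloud('scene'); cv2.imwrite('pics/s1.png',cv2.resize(im[140:270,225:365],(560,520)))
E
```

```text
[ 0.55453788 -0.0690223   0.06961393] [ 0.50651029  0.1074129  -1.60786497]
```

View pics/s1.png

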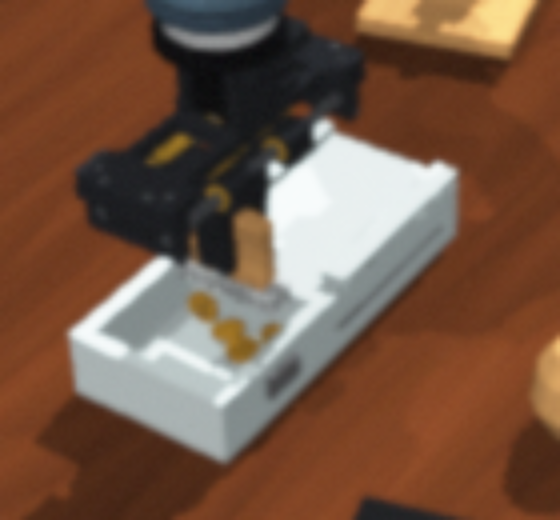

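All four buttons are in the well, at crop positions (203,305), (228,328), (240,350) and (270,330). I'll take the bar back to the table.

{"op": "drive_tool", "data": {
  "commands": [
    {"tx": 0, "ty": 0, "tz": 35, "roll": 0, "grip": 8},
    {"tx": -3, "ty": -40, "tz": 50, "roll": 0, "grip": 8},
    {"tx": -8, "ty": -85, "tz": 50, "roll": 0, "grip": 8},
    {"tx": -14, "ty": -130, "tz": 50, "roll": 0, "grip": 8},
    {"tx": -20, "ty": -175, "tz": 40, "roll": 0, "grip": 8},
    {"tx": -25, "ty": -220, "tz": 10, "roll": 0, "grip": 8},
    {"tx": -25, "ty": -220, "tz": -20, "roll": 0, "grip": 8},
    {"tx": -25, "ty": -220, "tz": -35, "roll": 0, "grip": 8}
  ]
}}

```text
clock: 6.6
tcp_pos: [0.5276, -0.2885, 0.0316]
tcp_rot: [-2.227, 2.214, 0.0]
wrist_force: [-1.0, 0.6, -2.2]
grip_width: 0.016
```

{"op": "drive_tool", "data": {
  "commands": [
    {"tx": 0, "ty": 0, "tz": -4, "roll": 0, "grip": 8},
    {"tx": 0, "ty": 0, "tz": -7, "roll": 0, "grip": 8},
    {"tx": 0, "ty": 0, "tz": -9, "roll": 0, "grip": 8},
    {"tx": 0, "ty": 0, "tz": -9, "roll": 0, "grip": 8}
  ]
}}

```text
clock: 7.0
tcp_pos: [0.5286, -0.2883, 0.0239]
tcp_rot: [-2.228, 2.212, -0.003]
wrist_force: [-0.4, -0.3, -1.1]
grip_width: 0.0155
```

{"op": "drive_tool", "data": {
  "commands": [
    {"tx": 0, "ty": 0, "tz": 0, "roll": 0, "grip": 20},
    {"tx": 0, "ty": 0, "tz": 0, "roll": 0, "grip": 50},
    {"tx": 0, "ty": 0, "tz": 0, "roll": 0, "grip": 50},
    {"tx": 0, "ty": 0, "tz": 0, "roll": 0, "grip": 50},
    {"tx": 0, "ty": 0, "tz": 40, "roll": 0, "grip": 50},
    {"tx": 0, "ty": 0, "tz": 85, "roll": 0, "grip": 50},
    {"tx": 0, "ty": 0, "tz": 120, "roll": 0, "grip": 50}
  ]
}}

```text
clock: 7.7
tcp_pos: [0.5289, -0.2887, 0.1462]
tcp_rot: [-2.228, 2.212, -0.005]
wrist_force: [0.1, 0.0, -0.5]
grip_width: 0.0502
```

The bar is released on the table. Now heading to the lids.

{"op": "drive_tool", "data": {
  "commands": [
    {"tx": -3, "ty": 48, "tz": 0, "roll": 2, "grip": 50},
    {"tx": -8, "ty": 96, "tz": 0, "roll": 4, "grip": 50},
    {"tx": -13, "ty": 144, "tz": 0, "roll": 6, "grip": 50},
    {"tx": -18, "ty": 192, "tz": 0, "roll": 8, "grip": 50},
    {"tx": -23, "ty": 240, "tz": 0, "roll": 10, "grip": 50},
    {"tx": -28, "ty": 288, "tz": 0, "roll": 12, "grip": 50},
    {"tx": -33, "ty": 336, "tz": 0, "roll": 14, "grip": 50},
    {"tx": -38, "ty": 384, "tz": 0, "roll": 15, "grip": 50}
  ]
}}

```text
clock: 8.5
tcp_pos: [0.4905, 0.0971, 0.1465]
tcp_rot: [-2.498, 1.901, -0.005]
wrist_force: [0.2, 0.5, -0.8]
grip_width: 0.0499
```

```bash
python3 - <<'E'
from m import *
im,W=cloud('scene'); cv2.imwrite('pics/sc2.png',im)
S=W[225:330,130:260].reshape(-1,3); b=S[(S[:,2]>.04)&(S[:,2]<.07)&(S[:,0]>.45)&(S[:,0]<.6)&(S[:,1]<-.2)&(S[:,1]>-.4)]; print(rect(b),b[:,2].max())
E
```

```text
(array([ 528.2, -288.8]), array([17.4, 56.6]), 88.7, 254) 0.06262797179619281
```

{"op": "drive_tool", "data": {
  "commands": [
    {"tx": -5, "ty": 48, "tz": 0, "roll": 0, "grip": 50},
    {"tx": -10, "ty": 96, "tz": 0, "roll": 0, "grip": 50},
    {"tx": -15, "ty": 144, "tz": 0, "roll": 0, "grip": 50},
    {"tx": -20, "ty": 192, "tz": 0, "roll": 0, "grip": 50},
    {"tx": -25, "ty": 231, "tz": 0, "roll": 0, "grip": 50},
    {"tx": -25, "ty": 231, "tz": -10, "roll": 0, "grip": 50},
    {"tx": -25, "ty": 231, "tz": -46, "roll": 0, "grip": 50},
    {"tx": -25, "ty": 231, "tz": -46, "roll": 0, "grip": 50}
  ]
}}

```text
clock: 9.35
tcp_pos: [0.4605, 0.3324, 0.0958]
tcp_rot: [2.502, -1.895, -0.006]
wrist_force: [-1.1, -0.9, -0.3]
grip_width: 0.0503
```

```bash
python3 - <<'E'
from m import *
print(observe()['tcp_pos'])
im,W=cloud('scene'); cv2.imwrite('pics/k.png',cv2.resize(im[70:170,290:390],(560,560)))
E
```

```text
[0.46053559 0.3323541  0.09578778]
```

View pics/k.png

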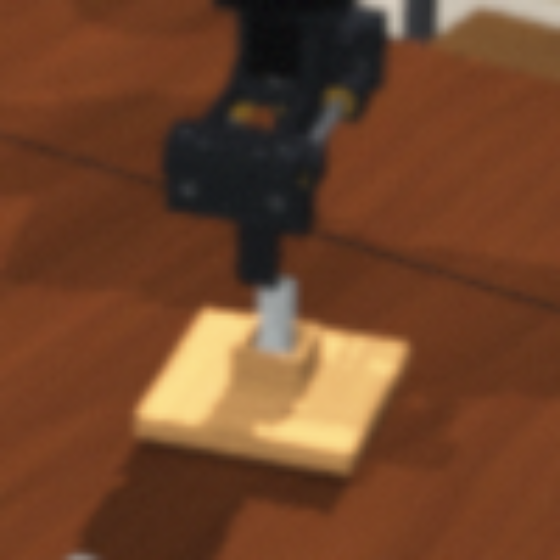

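Gripper is above the post, the near finger at crop (258,255) just in front of and above the post (278,300). Correcting sideways, then lowering and closing.

{"op": "drive_tool", "data": {
  "commands": [
    {"tx": 5, "ty": -4, "tz": 0, "roll": 0, "grip": 50},
    {"tx": 5, "ty": -4, "tz": -12, "roll": 0, "grip": 50},
    {"tx": 5, "ty": -4, "tz": -26, "roll": 0, "grip": 50},
    {"tx": 5, "ty": -4, "tz": -36, "roll": 0, "grip": 50},
    {"tx": 5, "ty": -4, "tz": -40, "roll": 0, "grip": 50},
    {"tx": 5, "ty": -4, "tz": -40, "roll": 0, "grip": 50}
  ]
}}

```text
clock: 10.0
tcp_pos: [0.4662, 0.3284, 0.0569]
tcp_rot: [2.502, -1.896, -0.006]
wrist_force: [-0.1, -0.2, 0.6]
grip_width: 0.0497
```

{"op": "drive_tool", "data": {
  "commands": [
    {"tx": 0, "ty": 0, "tz": 0, "roll": 0, "grip": 10},
    {"tx": 0, "ty": 0, "tz": 0, "roll": 0, "grip": 10},
    {"tx": 0, "ty": 0, "tz": 0, "roll": 0, "grip": 10},
    {"tx": 0, "ty": 0, "tz": 0, "roll": 0, "grip": 10},
    {"tx": 0, "ty": 0, "tz": 0, "roll": 0, "grip": 10},
    {"tx": 0, "ty": 0, "tz": 0, "roll": 0, "grip": 10}
  ]
}}

```text
clock: 10.6
tcp_pos: [0.4662, 0.3288, 0.0571]
tcp_rot: [2.502, -1.897, -0.006]
wrist_force: [0.2, 2.7, 1.0]
grip_width: 0.0156
```

{"op": "drive_tool", "data": {
  "commands": [
    {"tx": 0, "ty": 0, "tz": 5, "roll": 0, "grip": 10},
    {"tx": 0, "ty": 0, "tz": 20, "roll": 0, "grip": 10},
    {"tx": 0, "ty": 0, "tz": 45, "roll": 0, "grip": 10},
    {"tx": 0, "ty": 0, "tz": 75, "roll": 0, "grip": 10},
    {"tx": 4, "ty": -15, "tz": 95, "roll": -2, "grip": 10},
    {"tx": 10, "ty": -45, "tz": 100, "roll": -4, "grip": 10},
    {"tx": 17, "ty": -80, "tz": 100, "roll": -6, "grip": 10},
    {"tx": 25, "ty": -120, "tz": 100, "roll": -9, "grip": 10}
  ],
  "squeeze": 45
}}

```text
clock: 11.4
tcp_pos: [0.4912, 0.208, 0.1584]
tcp_rot: [2.347, -2.088, -0.005]
wrist_force: [1.5, 0.3, -4.1]
grip_width: 0.0158
```

{"op": "drive_tool", "data": {
  "commands": [
    {"tx": 9, "ty": -42, "tz": 0, "roll": -2, "grip": 10},
    {"tx": 18, "ty": -84, "tz": 0, "roll": -4, "grip": 10},
    {"tx": 27, "ty": -126, "tz": 0, "roll": -6, "grip": 10},
    {"tx": 36, "ty": -168, "tz": 0, "roll": -6, "grip": 10},
    {"tx": 44, "ty": -210, "tz": 0, "roll": -6, "grip": 10},
    {"tx": 53, "ty": -252, "tz": 0, "roll": -6, "grip": 10},
    {"tx": 60, "ty": -285, "tz": 0, "roll": -6, "grip": 10},
    {"tx": 64, "ty": -305, "tz": 0, "roll": -6, "grip": 10}
  ]
}}

```text
clock: 12.2
tcp_pos: [0.5554, -0.1001, 0.1593]
tcp_rot: [2.231, -2.21, -0.003]
wrist_force: [-0.3, 1.0, -4.8]
grip_width: 0.0155
```

{"op": "drive_tool", "data": {
  "commands": [
    {"tx": 0, "ty": -4, "tz": -20, "roll": 0, "grip": 10},
    {"tx": 0, "ty": -4, "tz": -30, "roll": 0, "grip": 10},
    {"tx": 0, "ty": -4, "tz": -30, "roll": 0, "grip": 10},
    {"tx": 0, "ty": -4, "tz": -30, "roll": 0, "grip": 10}
  ]
}}

```text
clock: 12.6
tcp_pos: [0.5551, -0.1032, 0.1294]
tcp_rot: [2.232, -2.209, -0.004]
wrist_force: [0.6, -0.4, -3.5]
grip_width: 0.0157
```

```bash
python3 - <<'E'
from m import *
s=observe(); print(s['tcp_pos'],s['tcp_rot'],s['wrist_force'])
tz=s['tcp_pos'][2]*1000-57.1   # inner underside height
def sel(W,x,y,z): return W[(W[:,0]>x[0])&(W[:,0]<x[1])&(W[:,1]>y[0])&(W[:,1]<y[1])&(W[:,2]>z[0])&(W[:,2]<z[1])]
W0={n:np.load(n+'0.npy').reshape(-1,3)*1000 for n in ('top','scene')}
for n in ('scene','top'):
    im,W=cloud(n); cv2.imwrite(f'pics/l_{n}.png',im); P=W.reshape(-1,3)*1000
    C=sel(P,(480,640),(-180,-20),(tz+16,tz+27)); print(n,'cap',rect(C/1000), C.min(0).round(1),C.max(0).round(1))
    C=sel(P,(480,640),(-180,-20),(tz+20,tz+27)); print(n,'captop',rect(C/1000),np.linalg.lstsq(np.c_[C[:,:2],np.ones(len(C))],C[:,2],rcond=None)[0])
    B=sel(W0[n],(480,640),(-170,110),(41,49)); print(n,'box0',rect(B/1000))
im=cv2.imread('pics/l_scene.png'); cv2.imwrite('pics/l2.png',cv2.resize(im[140:270,225:365],(560,520)))
E
```

```text
[ 0.55506001 -0.10324399  0.12943715] [ 2.23198549 -2.2090447  -0.0043688 ] [ 0.55835244 -0.36815643 -3.45006603]
scene cap (array([ 553.9, -102.8]), array([124.5, 122.1]), 89.6, 1343) [ 492.5 -164.9   88.4] [614.8 -40.4  99.3]
scene captop (array([ 553.8, -102.8]), array([124.5, 122. ]), 89.6, 1228) [1.97064774e-03 5.23425643e-03 9.46287261e+01]
scene box0 (array([554.9, -30.1]), array([116.7, 258.8]), 0.3, 1679)
top cap (array([ 552. , -104.8]), array([119.4, 111.5]), 1.0, 942) [ 492.6 -161.    88.6] [610.9 -48.   99.3]
top captop (array([ 552. , -104.8]), array([119.4, 111.5]), 1.0, 919) [8.04698473e-04 6.66651214e-03 9.58450721e+01]
top box0 (array([552.6, -28.7]), array([110.3, 254.4]), 0.7, 2827)
```

View pics/l2.png

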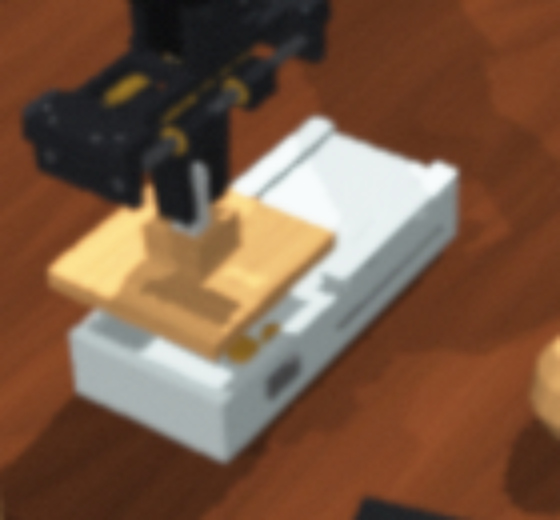

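The lids hang level over the well, the cap about 1.5 mm short in x and 2 mm in y. Correcting and lowering gently.

{"op": "drive_tool", "data": {
  "commands": [
    {"tx": 1.5, "ty": 2, "tz": -6, "roll": 0, "grip": 10},
    {"tx": 1.5, "ty": 2, "tz": -13, "roll": 0, "grip": 10},
    {"tx": 1.5, "ty": 2, "tz": -20, "roll": 0, "grip": 10},
    {"tx": 1.5, "ty": 2, "tz": -24, "roll": 0, "grip": 10},
    {"tx": 1.5, "ty": 2, "tz": -26, "roll": 0, "grip": 10},
    {"tx": 1.5, "ty": 2, "tz": -26, "roll": 0, "grip": 10}
  ]
}}

```text
clock: 13.3
tcp_pos: [0.557, -0.1014, 0.1036]
tcp_rot: [2.232, -2.209, -0.003]
wrist_force: [0.3, 0.6, -4.4]
grip_width: 0.0154
```

{"op": "drive_tool", "data": {
  "commands": [
    {"tx": 0, "ty": 0, "tz": -1, "roll": 0, "grip": 10},
    {"tx": 0, "ty": 0, "tz": -2, "roll": 0, "grip": 10},
    {"tx": 0, "ty": 0, "tz": -3, "roll": 0, "grip": 10},
    {"tx": 0, "ty": 0, "tz": -4, "roll": 0, "grip": 10},
    {"tx": 0, "ty": 0, "tz": -4, "roll": 0, "grip": 10}
  ]
}}

```text
clock: 13.8
tcp_pos: [0.5569, -0.1014, 0.0995]
tcp_rot: [2.232, -2.209, -0.003]
wrist_force: [0.0, -0.5, -4.0]
grip_width: 0.0155
```

{"op": "drive_tool", "data": {
  "commands": [
    {"tx": 0, "ty": 0, "tz": -1, "roll": 0, "grip": 10},
    {"tx": 0, "ty": 0, "tz": -2, "roll": 0, "grip": 10},
    {"tx": 0, "ty": 0, "tz": -3, "roll": 0, "grip": 10},
    {"tx": 0, "ty": 0, "tz": -4, "roll": 0, "grip": 10},
    {"tx": 0, "ty": 0, "tz": -4, "roll": 0, "grip": 10}
  ]
}}

```text
clock: 14.3
tcp_pos: [0.5568, -0.1013, 0.0953]
tcp_rot: [2.232, -2.209, -0.004]
wrist_force: [-0.1, 0.6, -4.1]
grip_width: 0.0154
```

{"op": "drive_tool", "data": {
  "commands": [
    {"tx": 0, "ty": 0, "tz": -0.5, "roll": 0, "grip": 10},
    {"tx": 0, "ty": 0, "tz": -1, "roll": 0, "grip": 10},
    {"tx": 0, "ty": 0, "tz": -1.5, "roll": 0, "grip": 10},
    {"tx": 0, "ty": 0, "tz": -1.5, "roll": 0, "grip": 10}
  ]
}}

```text
clock: 14.7
tcp_pos: [0.5569, -0.1012, 0.0941]
tcp_rot: [2.233, -2.209, -0.003]
wrist_force: [-0.9, 0.3, -2.1]
grip_width: 0.0153
```

{"op": "drive_tool", "data": {
  "commands": [
    {"tx": 0, "ty": 0, "tz": -0.8, "roll": 0, "grip": 10},
    {"tx": 0, "ty": 0, "tz": -0.8, "roll": 0, "grip": 10}
  ]
}}

```text
clock: 14.9
tcp_pos: [0.5569, -0.101, 0.0939]
tcp_rot: [2.233, -2.209, -0.004]
wrist_force: [-3.3, 2.6, 3.4]
grip_width: 0.0157
```

{"op": "drive_tool", "data": {
  "commands": [
    {"tx": 0, "ty": 0, "tz": 0, "roll": 0, "grip": 18},
    {"tx": 0, "ty": 0, "tz": 0, "roll": 0, "grip": 30},
    {"tx": 0, "ty": 0, "tz": 0, "roll": 0, "grip": 70},
    {"tx": 0, "ty": 0, "tz": 0, "roll": 0, "grip": 70},
    {"tx": 0, "ty": 0, "tz": 0, "roll": 0, "grip": 70},
    {"tx": 0, "ty": 0, "tz": 0, "roll": 0, "grip": 70}
  ]
}}

```text
clock: 15.5
tcp_pos: [0.5569, -0.1011, 0.0938]
tcp_rot: [2.233, -2.209, -0.004]
wrist_force: [0.4, 0.4, 0.2]
grip_width: 0.0558
```

```bash
python3 - <<'E'
from m import *
s=observe(); print(s['tcp_pos'],s['tcp_rot'],s['wrist_force'],s['grip_width'])
def sel(W,x,y,z): return W[(W[:,0]>x[0])&(W[:,0]<x[1])&(W[:,1]>y[0])&(W[:,1]<y[1])&(W[:,2]>z[0])&(W[:,2]<z[1])]
for n in ('scene','top'):
    im,W=cloud(n); P=W.reshape(-1,3)*1000
    C=sel(P,(480,640),(-180,-20),(52,64)); print(n,'captop',rect(C/1000),np.median(C[:,2]),np.linalg.lstsq(np.c_[C[:,:2],np.ones(len(C))],C[:,2],rcond=None)[0])
    C=sel(P,(525,590),(-130,-70),(72,88)); print(n,'collar',rect(C/1000))
    if n=='scene': cv2.imwrite('pics/p.png',cv2.resize(im[140:270,225:365],(560,520)))
E
```

```text
[ 0.55692787 -0.10111872  0.09384186] [ 2.23268619 -2.20869436 -0.00351125] [0.43467329 0.38061913 0.16498082] 0.05582992358781407
scene captop (array([555. , -90.8]), array([122.8, 140.9]), 0.4, 1339) 59.36883884630805 [-4.78515423e-03  1.28105537e-03  6.19236071e+01]
scene collar (array([558.8, -99.9]), array([36.5, 43.3]), 0.1, 153)
top captop (array([539.4, -93.6]), array([159.3,  72.3]), 59.2, 766) 59.522641479669474 [-8.07228763e-03  4.74536410e-03  6.41744026e+01]
top collar (array([537.2, -99. ]), array([ 8.1, 39.8]), 0.5, 61)
```

View pics/p.png

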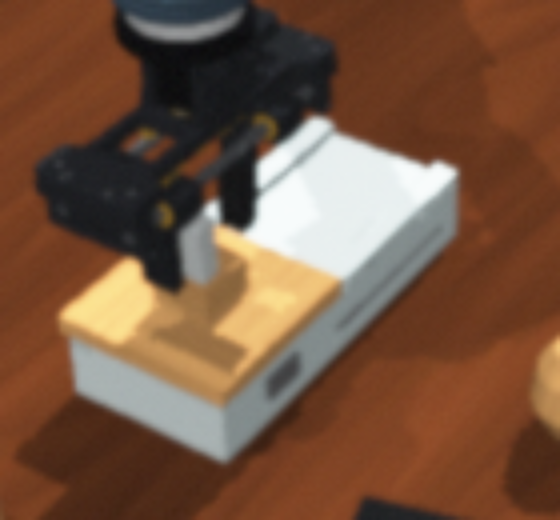

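Lids are seated flat, with the cap top measured at ~59.5 mm (60 expected) and the knob released. Lowering to the collar.

{"op": "drive_tool", "data": {
  "commands": [
    {"tx": 0, "ty": 0.5, "tz": 0, "roll": 0, "grip": 76},
    {"tx": 0, "ty": 0.5, "tz": 0, "roll": 0, "grip": 76},
    {"tx": 0, "ty": 0.5, "tz": -10, "roll": 0, "grip": 76},
    {"tx": 0, "ty": 0.5, "tz": -20, "roll": 0, "grip": 76},
    {"tx": 0, "ty": 0.5, "tz": -27, "roll": 0, "grip": 76},
    {"tx": 0, "ty": 0.5, "tz": -29, "roll": 0, "grip": 76},
    {"tx": 0, "ty": 0.5, "tz": -29, "roll": 0, "grip": 76}
  ],
  "squeeze": 25
}}

```text
clock: 16.3
tcp_pos: [0.5564, -0.1004, 0.064]
tcp_rot: [2.232, -2.208, -0.006]
wrist_force: [-0.5, -0.7, 0.0]
grip_width: 0.0762
```

{"op": "drive_tool", "data": {
  "commands": [
    {"tx": 0, "ty": 0, "tz": 0, "roll": 0, "grip": 50},
    {"tx": 0, "ty": 0, "tz": 0, "roll": 0, "grip": 34},
    {"tx": 0, "ty": 0, "tz": 0, "roll": 0, "grip": 34},
    {"tx": 0, "ty": 0, "tz": 0, "roll": 0, "grip": 34},
    {"tx": 0, "ty": 0, "tz": 0, "roll": 0, "grip": 34},
    {"tx": 0, "ty": 0, "tz": 0, "roll": 0, "grip": 34}
  ]
}}

```text
clock: 16.9
tcp_pos: [0.5566, -0.1004, 0.0642]
tcp_rot: [2.232, -2.208, -0.005]
wrist_force: [0.5, 0.2, 0.8]
grip_width: 0.0402
```

Collar held with a 40.2 mm opening. Lifting straight up, slowly at first.

{"op": "drive_tool", "data": {
  "commands": [
    {"tx": 0, "ty": 0, "tz": 2, "roll": 0, "grip": 34},
    {"tx": 0, "ty": 0, "tz": 6, "roll": 0, "grip": 34},
    {"tx": 0, "ty": 0, "tz": 12, "roll": 0, "grip": 34},
    {"tx": 0, "ty": 0, "tz": 20, "roll": 0, "grip": 34},
    {"tx": 0, "ty": 0, "tz": 30, "roll": 0, "grip": 34},
    {"tx": 0, "ty": 0, "tz": 42, "roll": 0, "grip": 34},
    {"tx": 0, "ty": 0, "tz": 56, "roll": 0, "grip": 34},
    {"tx": 0, "ty": 0, "tz": 70, "roll": 0, "grip": 34}
  ]
}}

```text
clock: 17.7
tcp_pos: [0.5567, -0.1005, 0.1358]
tcp_rot: [2.233, -2.209, -0.004]
wrist_force: [-0.8, -0.3, -2.3]
grip_width: 0.0396
```

{"op": "drive_tool", "data": {
  "commands": [
    {"tx": 0, "ty": 0, "tz": 14, "roll": 0, "grip": 34},
    {"tx": 0, "ty": 0, "tz": 24, "roll": 0, "grip": 34},
    {"tx": 0, "ty": 0, "tz": 30, "roll": 0, "grip": 34},
    {"tx": 0, "ty": 0, "tz": 30, "roll": 0, "grip": 34},
    {"tx": 0, "ty": 0, "tz": 30, "roll": 0, "grip": 34},
    {"tx": 0, "ty": 0, "tz": 30, "roll": 0, "grip": 34}
  ]
}}

```text
clock: 18.3
tcp_pos: [0.5562, -0.1003, 0.1649]
tcp_rot: [2.232, -2.208, -0.007]
wrist_force: [0.4, 0.3, -2.9]
grip_width: 0.0399
```

```bash
python3 - <<'E'
from m import *
s=observe(); print(s['clock'],s['tcp_pos'],s['tcp_rot'],s['wrist_force'],s['grip_width'],abs(s['qd']).max())
def sel(W,x,y,z): return W[(W[:,0]>x[0])&(W[:,0]<x[1])&(W[:,1]>y[0])&(W[:,1]<y[1])&(W[:,2]>z[0])&(W[:,2]<z[1])]
im,W=cloud('scene'); P=W.reshape(-1,3)*1000
for lab,z in (('outer cap',(150,168)),('inner plate',(50,62)),('post',(75,125))):
    C=sel(P,(480,640),(-180,-30),z); 
    if len(C)>5: print(lab,rect(C/1000),np.median(C[:,2]),C[:,2].max(),np.linalg.lstsq(np.c_[C[:,:2]-[555,-100],np.ones(len(C))],C[:,2],rcond=None)[0])
cv2.imwrite('pics/f.png',cv2.resize(im[90:300,140:400],(780,630))[:600])
E
```

```text
18.3 [ 0.5562087  -0.10028717  0.1649359 ] [ 2.23210444 -2.20823096 -0.00655202] [ 0.42375974  0.3424157  -2.93363882] 0.03992740244646244 0.002765994520751426
outer cap (array([555.8, -99.5]), array([124.5, 121.8]), 89.6, 1384) 160.11268436659543 167.737133669791 [-1.98734128e-02  2.08019592e-02  1.60184079e+02]
inner plate (array([556.7, -94.5]), array([129.7, 110.8]), 89.1, 1261) 54.57214348265539 61.30091573297092 [-2.53267079e-03  2.12324733e-03  5.45762989e+01]
post (array([ 559.2, -103.8]), array([21.2, 16.5]), 45.2, 51) 82.57866541055577 93.26596541346909 [-3.32917094e-03 -4.17127715e-01  8.09527376e+01]
```

View pics/f.png

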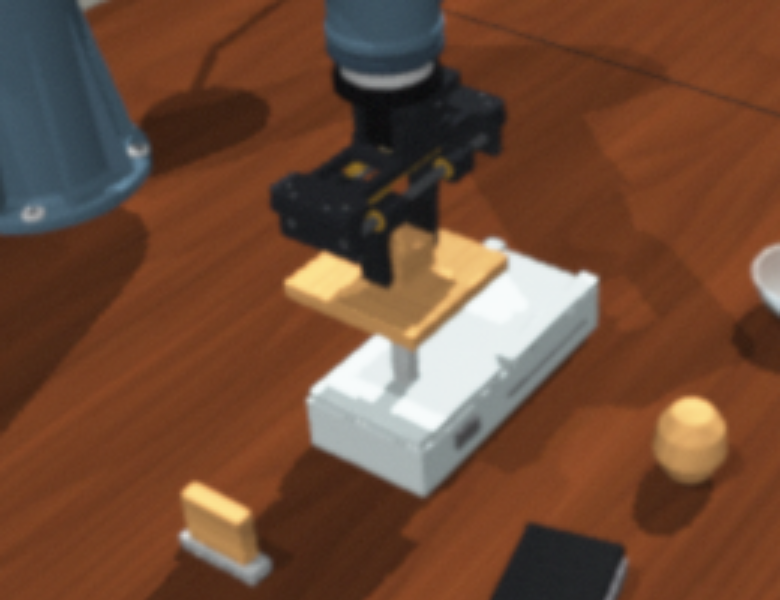

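The outer lid is held level about 100 mm above where it sat. The inner lid is seated flat, and the bar is upright on the table at crop (220,525).

```bash
python3 -c "from h import *; print(finish_job())"
```

```text
the job is handed in; nothing more can be done
None
```

I carried out every step of the task and handed the job in at about 18 s of the 72 s; the hand-in gave no verdict.

**What I did:**
- I swept all four buttons into the well with the gauge bar, then stood the bar upright on the table at about (0.528, -0.289).
- I carried the nested lids by the knob, lowered them onto the well and released the knob. The wrist force at contact was a few newtons.
- I lifted the outer lid off alone by its collar, and the arm is still holding it.

**What the last checks showed:**
- **Outer lid:** it is held at a 39.9 mm opening, about 100 mm above its seat. It is tilted about 0.03 rad, and joint speeds are about zero.
- **Inner lid:** the plate's top measured 54.6 mm (55 expected), tilted about 0.003 rad. It was aligned to within about 2 mm of the well centre.
- **Buttons:** all four were seen in the well after the sweep; the lid now hides them.
- **Bystanders:** I never moved near the egg, bowl or bobbin case. I did not re-measure their positions at the end, and the bowl and bobbin case are only partly in the last picture.
- **Disagreement:** the two cameras differed by about 2 mm. I followed the scene camera, which agreed with the gripper position within 0.5 mm in y.

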